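# Unbolt the mixer's guard gate over its bent keeper and hold it ajar

### The arm

A 6-joint arm with a two-finger parallel gripper is mounted at the origin on the work surface. World frame = base frame: x ahead of the robot, y to its left, z up, the work surface at z = 0. Lengths are in mm, angles in rad, forces in N, time in s.
With the tool pointing down it reaches from about 350 to 775 mm from the base axis. Payload 7.3 kg.
Tool frame: the origin (TCP) lies at the very end of the fingers, on their centre line; the grasp point (between the pads) lies 19 mm behind it; z points along the fingers, y is the line along which they close (so a half turn about z gives the same grasp; the last joint's range is limited). The gripper opens to 92 mm and grips with 3 to 60 N. Pads are 19 mm wide; open, the fingers measure 130 mm over their backs; the gripper's body (75 mm by 190 mm) begins 47 mm behind the grasp point.
Start: joints at [1.125, 0.342, 1.524, -0, 1.275, -0.146], TCP at [155.033, 501.607, 226.741] pointing down, gripper open.
Joint ranges: [-2.53, 2.53], [-0.77, 2.02], [0.04, 2.7], [-1, 4.14], [0.28, 2.66], [-3.11, 3.11]. Speed limits (rad/s): [2.57, 2.57, 3.14, 3.14, 3.14, 3.14].

### API

Orientations are given as [roll, pitch, yaw] about the fixed x, y, z axes, in that order (R = Rz(yaw) Ry(pitch) Rx(roll)).
In Python, from plant import bot gives the robot as it stands.
- The arm moves only by the tool apply_moves, never from a script. Its argument "motion" is text: rows parted by semicolons, each of 4 numbers parted by spaces: the shift along the tool's x, y, z in m, then the turn about the tool's z in degrees. A call has 1 to 8 rows; each row shifts and turns the commanded pose from where the row before left it, along the tool's axes as they then stand; what a row does not reach is not made up. A row lasts 1/8 s, in which the tool goes at most 62.5 mm and 10.7 degrees, less where a joint would pass 70% of its speed; a pose out of reach is approached as far as the arm can. A call with a gripper value outside its range is refused whole. "fingers" is the opening, from -1 (shut) to 1 (fully open), set as the call begins (left out, the last holds). The fingers move at their own pace and stop on an object; the grip force is fixed at half the most. Time passes only in rows, so rows that do not move let the fingers close. It gives the time, the measured TCP pose, the force, the opening and the grip force at its end, in the units of the state.
- bot.get_obs(): the state, without advancing time (a new reading comes with each control period).
- bot.capture(name): name is "side" or "top"; returns a dict with "img" (480x640x3 uint8, blue, green, red), "range_z" (480x640 float32, mm along the optical axis (not along the pixel's ray), 0 where there is no reading), "fx", "fy", "cx", "cy" (pixels), "D" ([k1, k2, p1, p2, k3] as OpenCV has them; the pictures are not rectified), "world_from_camera" (4x4, takes a point from camera to world coordinates). Camera axes: x right, y down, z forward; pixel columns grow to the right and rows downward; lengths in mm; the calibration is good to about 2 mm. A picture is of the moment at which its call begins.
- bot.close_job(): hands the job in; it is judged then, once.
Trained networks look in a picture, given as the dict that the camera call returned (one of the last four; its "shot" number tells which), for a name from the list of things; names that differ only in an ending like _2 or _b are one class to them, and where a whole thing is asked for, a point or a joint stands for the part that bears it (a point fixed in the world has none). Each returns a list of dicts, best first, with "p" (0 to 1); they miss things now and then, are a little off and sometimes report something else, mostly with a low value. They report only what shows in the picture. A call takes as long as a camera call.
- bot.cut_out(picture, thing): "pixels" (480x640 bool, what is visible of it) and "point" ([column, row] in pixels, amid what is visible of it).
The state is a dict: "time": time; "joint_positions": joint angles; "dq": joint speeds; "tau": joint torques, N m; "tool_pos": TCP position; "tcp_rot": TCP orientation; "contact_force": force on the tool from outside, world axes, zero at the start; "moment": the same for the moment, N m; "grip_width": finger opening in mm; "finger_force": force on a finger pad.
Only numpy, scipy, OpenCV 4.12 (cv2) and the standard library are available. Lean on these libraries where they do the work, as an engineer would, in place of code of your own. Each camera call takes 0.05 s, during which the arm holds its last target. There are 200 camera calls.

### The job

A colleague needs to see to the sample cup in the bench mixer's splash guard. The gate's barrel bolt has sagged on its slack screws, so its notched nose hangs on the keeper's bent-up lip: take the bolt by its black upright grip, lift it until the nose is over the lip and under the strap, and draw it right out of the keeper with the gate still shut, without wrenching it against the keeper. Then swing the gate outwards until it is ajar by about a hand's width (80 mm at its free edge) and finish still holding it there, bolt drawn, because it springs shut when let go; leave the glassware and the other loose things where they are.

Things in the scene. Friction and masses are not known exactly. Their poses are not given: they have to be found in the camera images.
- guard: bench mixer with splash guard, fixed. Origin on the bench below the middle of the gate. Own x: horizontally inwards, square to the shut gate (the gate opens to -x); own y: along the shut gate from the latch post (y = -160 mm) to the hinge post (+163 mm). Posts, screens and gate are 225 to 232 mm high. Inside: steel vessel 350 mm high, 140 mm behind the gate; mixer head from 410 mm up, 195 mm behind it
- bolt_knob (a point): centre of the bolt's upright black grip, a cylinder 22 mm in diameter and 34 mm tall on a 10 mm stem. Bolt sagged and home: 262 mm above the bench, 112 mm from the guard's origin towards the latch post, 26 mm out from the gate's middle plane; it moves with the bolt. Its lower end is 20 mm above the gate's top, nothing stands beside it: pinch from above, any side
- barrel (a joint): lift of the barrel, with the bolt in it, on the gate, in m: 0 = sagged to the end of its slots, growing upwards. Nothing holds it up: it drops by its weight (with the bolt about 0.4 kg) when not lifted. From 7 mm up the nose clears the bent lip; at 12 mm it touches the underside of the keeper's strap; slots end at 16 mm
- bolt (a joint): travel of the bolt in its barrel, in m: 0 = fully home in the keeper, growing as it is drawn along the gate's face towards the hinge post (guard's +y), stop at 45 mm. Starts at 0 to 4 mm. It rubs with 1 to 2 N and stays where it is left. Sagged, the bent lip blocks it at 5 mm; lifted, its nose is clear of the keeper from 32 mm
- gate (a joint): angle of the gate about its upright hinge, in rad: 0 = shut, growing as its latch end swings outwards (guard's -x side), stop at 1.5. A spring in the hinge shuts it when let go: 2 to 3 N at the grip. The free edge is 295 mm from the hinge axis, so 0.27 rad is a gap of 80 mm, 0.17 rad 50 mm, 0.42 rad 120 mm
- gate_hinge (a point): point on the upright hinge axis, at the height of the gate's top (225 mm); it does not move
- gate_edge (a point): top outer corner of the gate's free (latch) edge, 225 mm above the bench; swings with the gate
- bolt_nose (a point): centre of the end face of the bolt's nose: a 16 mm round bar, full for its first 20 mm, then with a notch 14 mm long and 7 mm deep in its underside
- keeper_lip (a point): middle of the top edge of the keeper's bent-up lip (red at its edge), 198 mm above the bench: an upright steel tongue 4 mm thick that stands in the notch of the sagged bolt; the underside of the keeper's strap is 22 mm higher
- keeper: steel keeper on the front of the latch post: a floor with the bent lip on the gate's side, an outer leg and a strap over the top, 26 mm long and 33 mm deep, open at both ends. Origin and axes are those of the guard
- beaker: clear glass beaker, 68 mm across, 90 mm tall, standing on the bench about 210 mm in front of the gate; not needed, to be left alone (origin under its middle)
- amber_jar: amber glass jar with black cap, 60 mm across, 85 mm tall, standing on the bench about 200 mm in front of the gate; not needed, to be left alone (origin under its middle)
- sample_cup: white plastic cup, 60 mm across, 42 mm tall, standing on the mixer's foot plate inside the guard, under the drain; not needed, to be left alone (origin under its middle)
- wash_bottle: white bottle with blue cap, 72 mm across, 165 mm tall, loose on the bench; not needed, to be left alone (origin under its middle)
- reagent_jar: white jar with red cap, 76 mm across, 95 mm tall, loose on the bench; not needed, to be left alone (origin under its middle)
- spatula: steel spatula, 210 mm long, lying on the bench (origin under its middle); not needed, to be left alone
- spanner: steel spanner, 170 mm long, lying on the bench (origin under its middle); not needed, to be left alone
- seal_ring: black rubber seal ring, 72 mm across, 10 mm high, lying on the bench; not needed, to be left alone (origin under its middle)

How it is judged:
By the outcome, as a careful person would: the job done as asked, in the order asked, and still so for the second after the job is handed in, while the arm keeps its last pose, push and grip.
It also fails if it takes over 32 s, if anything falls off the work surface, if the arm or the gripper's body presses on something with over 40 N, if the wrist force passes 120 N, or if a joint passes its speed limit or range.

## Working session

There is one attempt and no reset: what is moved stays moved. The work goes in short steps, Python scripts to look and compute and a tool call to move; the robot and the scene stay as the last step left them, time stands still between calls to the robot, and variables do not carry over. Pictures are saved under pics/ and viewed, at most 10 in all, crops included, and the job is handed in when it is done.

Besides the shell and the picture viewer there is one more tool, called after "Call:" by a JSON object that holds its "fn" and its "kwargs", one argument or row to a line. apply_moves: Moves the arm, as the interface text tells. Its arguments: {"type":"object","properties":{"motion":{"type":"string"},"fingers":{"type":"number"}},"required":["motion"]}

```bash
mkdir -p pics; ls; cat > h.py <<'E'
import numpy as np, cv2
from plant import bot
def w(pic,uv,z=None):
    K=np.array([[pic['fx'],0,pic['cx']],[0,pic['fy'],pic['cy']],[0,0,1.]])
    n=cv2.undistortPoints(np.array([[uv]],float),K,np.array(pic['D'],float))[0,0]
    if z is None:
        c,r=int(round(uv[0])),int(round(uv[1])); p=pic['range_z'][r-1:r+2,c-1:c+2]; p=p[p>0]
        if not len(p): return None
        z=np.median(p)
    T=np.array(pic['world_from_camera']); return (T@np.array([n[0]*z,n[1]*z,z,1]))[:3]
def cloud(pic,mask):
    r,c=np.nonzero(mask&(pic['range_z']>0))
    K=np.array([[pic['fx'],0,pic['cx']],[0,pic['fy'],pic['cy']],[0,0,1.]])
    n=cv2.undistortPoints(np.stack([c,r],1)[:,None].astype(float),K,np.array(pic['D'],float))[:,0]
    z=pic['range_z'][r,c]; T=np.array(pic['world_from_camera'])
    return np.c_[n*z[:,None],z]@T[:3,:3].T+T[:3,3]
E
python3 - <<'E'
from h import *
np.set_printoptions(precision=1,suppress=True)
o=bot.get_obs(); print(o['tool_pos'],o['tcp_rot'],o['grip_width'],o['time'])
for n in('side','top'):
    p=bot.capture(n); cv2.imwrite(f'pics/{n}0.png',p['img']); print(n,np.array(p['world_from_camera'])[:3])
    for t in('bolt_knob','gate_hinge','gate_edge','bolt_nose','keeper_lip','beaker','amber_jar','wash_bottle','reagent_jar'):
        try:
            for d in bot.cut_out(p,t)[:2]:
                c=cloud(p,d['pixels']); print(t,round(d['p'],2),d['point'],d['pixels'].sum(),w(p,d['point']),np.median(c,0) if len(c) else None)
        except Exception as e: print(t,e)
E
```

```text
pics
[154.9 501.2 226. ] [-3.1 -0.   2.8] 91.90917390825548 0.0
side [[  -1.    -0.1    0.1  414.9]
 [  -0.1    0.7   -0.7 1007.1]
 [   0.    -0.7   -0.7 1120.5]]
bolt_knob 0.86 [354.8, 187.9] 557 [441.  -74.3 201.5] [435.3 -52.4 207.2]
gate_hinge 0.73 [325.6, 196.7] 7005 [ 513.  -110.5  133.9] [ 517.6 -111.9  133.5]
gate_edge 0.68 [324.7, 195.0] 6869 [ 515.6 -111.9  137.9] [ 517.8 -111.9  134.5]
bolt_nose 0.56 [356.2, 189.1] 421 [437.1 -60.2 210.2] [433.7 -50.5 208.6]
keeper_lip 0.64 [380.3, 198.7] 337 [379.9 -20.  222.2] [377.8 -34.6 207.4]
beaker 0.84 [300.7, 285.4] 1051 [548.4  94.8  26.4] [546.  132.9  59.5]
beaker 0.53 [322.5, 193.2] 6980 [ 521.4 -113.8  141.6] [ 518.  -111.9  134.7]
amber_jar 0.76 [257.8, 267.0] 854 [651.4  88.7  70.8] [656.6  84.2  60.3]
amber_jar 0.35 [384.1, 198.5] 312 [371.1 -27.1 217.7] [376.4 -35.2 207.8]
wash_bottle 0.65 [224.9, 346.9] 1857 [668.3 346.5 110.8] [672.4 338.5 100.2]
wash_bottle 0.58 [380.6, 374.1] 1400 [345.5 301.9   2.7] [344.1 301.8   4. ]
reagent_jar 0.73 [298.2, 361.1] 1552 [518.  349.6  93.8] [516.3 339.   83. ]
top [[   0.    -1.    
[... 356 characters left out ...]
] [ 511.1 -110.5  211.6]
gate_edge 0.48 [235.3, 332.1] 1431 [344.1 301.    1.8] [341.8 293.9   3.8]
bolt_nose 0.59 [398.3, 289.6] 534 [435.6 -49.7 279.2] [442.4 -59.1 207.2]
bolt_nose 0.26 [312.1, 246.7] 671 [557.7 120.8   4.7] [559.9 120.8  26. ]
keeper_lip 0.73 [385.1, 315.4] 197 [388.3 -34.5 206.8] [381.2 -34.2 221. ]
keeper_lip 0.57 [416.6, 257.3] 2921 [ 511.3 -103.   188.2] [ 509.  -110.5  211.4]
beaker 0.89 [312.6, 246.7] 666 [558.1 119.6   2.5] [559.5 118.9  26.1]
amber_jar 0.62 [335.1, 205.6] 615 [644.3  67.9  85.6] [655.5  65.5  83.1]
wash_bottle 0.65 [233.2, 188.6] 996 [668.6 302.9 124.6] [668.6 306.9 112.5]
reagent_jar 0.7 [231.2, 255.6] 975 [518.  304.4  93.9] [516.2 308.8  93.5]
```

View pics/side0.png

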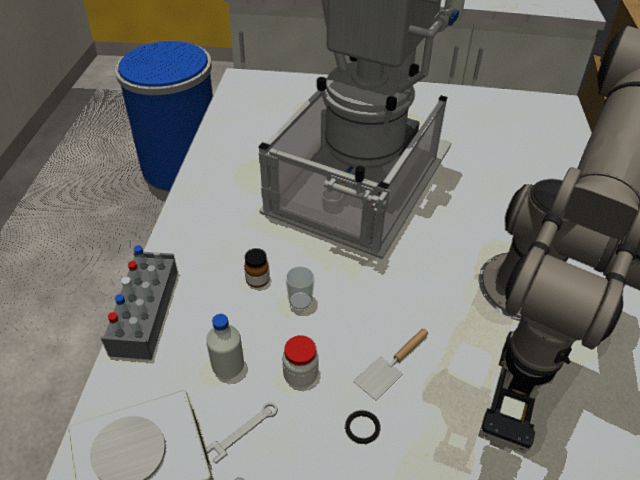

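View pics/top0.png

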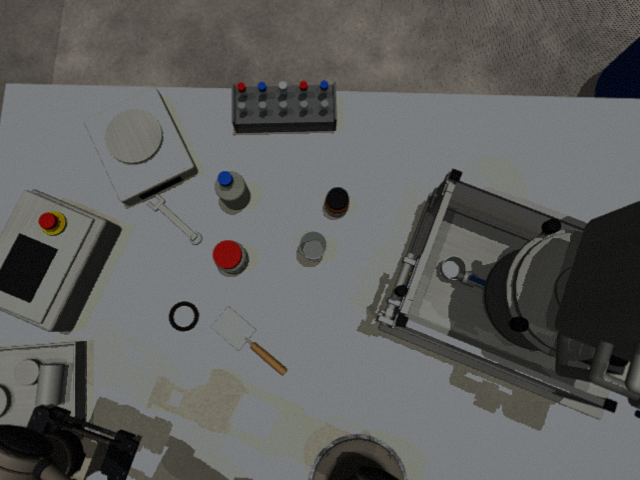

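```bash
python3 - <<'E'
from h import *
np.set_printoptions(precision=1,suppress=True)
for n in('top','side'):
    p=bot.capture(n)
    d=bot.cut_out(p,'bolt_knob')[0]; c=cloud(p,d['pixels']); k=c[(c[:,2]>250)&(c[:,2]<295)]
    print(n,'knob',len(k),k.mean(0),np.median(k,0),k.min(0),k.max(0), k[k[:,2]>273].mean(0))
    d=bot.cut_out(p,'gate_edge')[0]; c=cloud(p,d['pixels']); t=c[(c[:,2]>217)&(c[:,2]<232)]
    m=t[:,:2].mean(0); u,s,v=np.linalg.svd(t[:,:2]-m,full_matrices=False); q=(t[:,:2]-m)@v[0]
    print('gate top',len(t),m,v[0],np.degrees(np.arctan2(v[0][1],v[0][0])),s/np.sqrt(len(t)),m+v[0]*q.min(),m+v[0]*q.max())
    d=bot.cut_out(p,'keeper_lip')[0]; c=cloud(p,d['pixels']); print('keeper',np.median(c,0),c.min(0),c.max(0))
    cv2.imwrite(f'pics/{n}crop.png',cv2.resize(p['img'][130:350,240:480],None,fx=2.7,fy=2.7,interpolation=cv2.INTER_CUBIC))
E
```

```text
top knob 125 [434.6 -54.5 275.2] [434.9 -54.7 278.1] [424.9 -66.9 250.2] [444.7 -45.6 282.5] [435.4 -55.7 278.5]
gate top 1125 [ 521.1 -114.9] [-0.9  0.4] 159.0439542415953 [82.7  4.8] [ 662.  -168.9] [389.1 -64.4]
keeper [381.4 -34.1 221.3] [365.4 -54.6  -6.6] [408.5 -17.3 232.3]
side knob 131 [431.6 -49.4 268.7] [431.8 -47.8 270.6] [421.2 -65.1 250.9] [442.3 -40.4 284.5] [432.  -52.2 278.3]
gate top 666 [ 520.9 -111.1] [-0.9  0.4] 158.15853353414806 [86.3  6.5] [ 662.  -167.6] [385.4 -56.8]Traceback (most recent call last):
  File "<stdin>", line 10, in <module>
IndexError: list index out of range
```

The side view shows the guard with the black knob at about (360,175) and the keeper at about (378,200). The top view shows the knob at about (400,292) on the gate line, which runs from (453,178) at the hinge to (385,325) at the latch. I'll pinch along the gate's direction, so that centring can only nudge the free-sliding bolt and not the gate.

```bash
cat >> h.py <<'E'
from scipy.spatial.transform import Rotation as Ro
def pose():
    o=bot.get_obs(); R=Ro.from_euler('xyz',o['tcp_rot']).as_matrix(); return np.array(o['tool_pos'],float),R
def rows(tgts,lim=58,rl=10.):
    """tgts: list of (x,y,z,yaw_deg)"""
    p,R=pose(); y=np.degrees(np.arctan2(R[1,0],R[0,0])); out=[]
    for t in tgts:
        t=np.array(t,float); d=t[:3]-p; a=(t[3]-y+180)%360-180
        n=max(1,int(np.ceil(max(np.linalg.norm(d)/lim,abs(a)/rl))))
        for i in range(n):
            Rd=Ro.from_euler('xyz',[180,0,y],degrees=True).as_matrix()
            v=Rd.T@(d/n)/1000; out.append('%.3f %.3f %.3f %.1f'%(*v,-a/n)); y+=a/n
        p=t[:3]
    for i in range(0,len(out),8): print('; '.join(out[i:i+8]))
E
python3 - <<'E'
from h import *
p,R=pose(); print(p,np.round(R,3))
rows([(155,501,330,160),(330,300,340,110),(435,-55.5,320,68.7)])
E
```

```text
[155.02741916 501.60347919 226.74949516] [[-0.955  0.295  0.   ]
 [ 0.295  0.955  0.   ]
 [-0.     0.    -1.   ]]
-0.000 -0.000 -0.052 1.4; -0.000 -0.000 -0.052 1.4; -0.047 -0.026 -0.002 10.0; -0.050 -0.017 -0.002 10.0; -0.053 -0.008 -0.002 10.0; -0.053 0.001 -0.002 10.0; -0.052 0.010 -0.002 10.0; -0.053 -0.003 0.003 5.9
-0.053 0.002 0.003 5.9; -0.052 0.008 0.003 5.9; -0.051 0.013 0.003 5.9; -0.050 0.018 0.003 5.9; -0.048 0.023 0.003 5.9; -0.045 0.028 0.003 5.9
```

Call:
{"fn": "apply_moves", "kwargs": {
  "motion": "0 0 -0.052 1.4; 0 0 -0.052 1.4; -0.047 -0.026 -0.002 10; -0.050 -0.017 -0.002 10; -0.053 -0.008 -0.002 10; -0.053 0.001 -0.002 10; -0.052 0.010 -0.002 10; -0.053 -0.003 0.003 5.9"
}}

```text
time: 2.4
tool_pos: [347.0, 249.1, 337.8]
tcp_rot: [3.141, -0.0, 1.813]
contact_force: [0.6, -0.2, 0.1]
grip_width: 91.4
finger_force: 0.0
```

Call:
{"fn": "apply_moves", "kwargs": {
  "motion": "-0.053 0.002 0.003 5.9; -0.052 0.008 0.003 5.9; -0.051 0.013 0.003 5.9; -0.050 0.018 0.003 5.9; -0.048 0.023 0.003 5.9; -0.045 0.028 0.003 5.9; 0 0 0 0"
}}

```text
time: 3.28
tool_pos: [435.9, -57.1, 319.1]
tcp_rot: [-3.141, 0.001, 1.194]
contact_force: [0.2, 0.5, -0.1]
grip_width: 91.8
finger_force: 0.0
```

```bash
python3 - <<'E'
from h import *
np.set_printoptions(precision=1,suppress=True)
print(pose()[0],np.degrees(bot.get_obs()['tcp_rot']),bot.get_obs()['time'],bot.get_obs()['contact_force'])
for n in('top','side'):
    p=bot.capture(n); cv2.imwrite(f'pics/{n}1.png',cv2.resize(p['img'][130:350,260:500],None,fx=2.7,fy=2.7,interpolation=cv2.INTER_CUBIC))
    L=bot.cut_out(p,'bolt_knob')
    for d in L[:1]:
        c=cloud(p,d['pixels']); k=c[(c[:,2]>250)&(c[:,2]<285)]; t=k[k[:,2]>275]
        print(n,d['p'],d['point'],len(k),k.mean(0),k.min(0),k.max(0),len(t),t.mean(0))
rows([(435,-55.5,290,68.7)])
E
```

```text
[435.9 -57.1 319.1] [-180.     0.    68.4] 3.275 [ 0.2  0.5 -0.1]
side 0.72 [355.6, 187.5] 118 [431.  -48.1 268. ] [421.1 -63.  250.7] [442.1 -39.2 282.9] 41 [430.5 -50.4 278.5]
-0.002 0.001 0.030 0.1
```

View pics/side1.png

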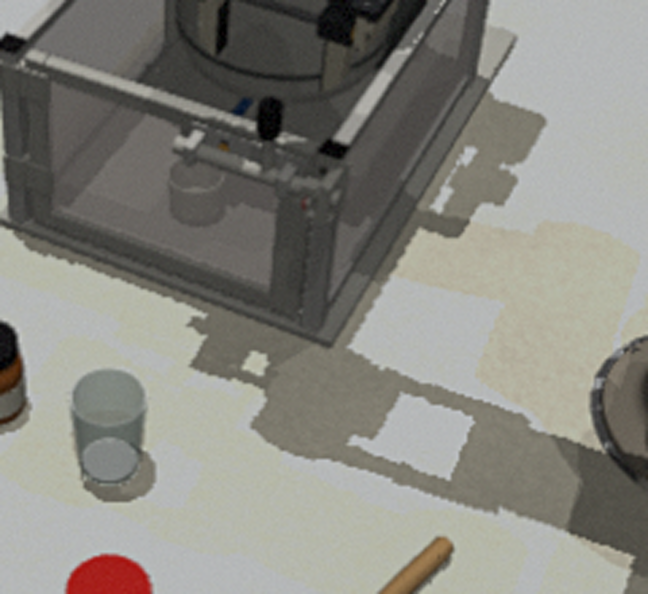

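The fingers (crop (210,30) and (340,25)) straddle the knob at crop (270,118) and are well centred. I'll descend and close.

Call:
{"fn": "apply_moves", "kwargs": {
  "motion": "-0.002 0.001 0.030 0; 0 0.001 0.030 0; 0 0 0.013 0; 0 0 0 0"
}}

```text
time: 3.98
tool_pos: [436.3, -56.0, 246.7]
tcp_rot: [-3.141, -0.0, 1.201]
contact_force: [-0.2, 1.3, 0.5]
grip_width: 91.6
finger_force: 0.0
```

```bash
python3 - <<'E'
from h import *
p=bot.capture('side'); cv2.imwrite('pics/side2.png',cv2.resize(p['img'][110:260,280:450],None,fx=4,fy=4,interpolation=cv2.INTER_CUBIC))
E
```

```text
(no output)
```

View pics/side2.png

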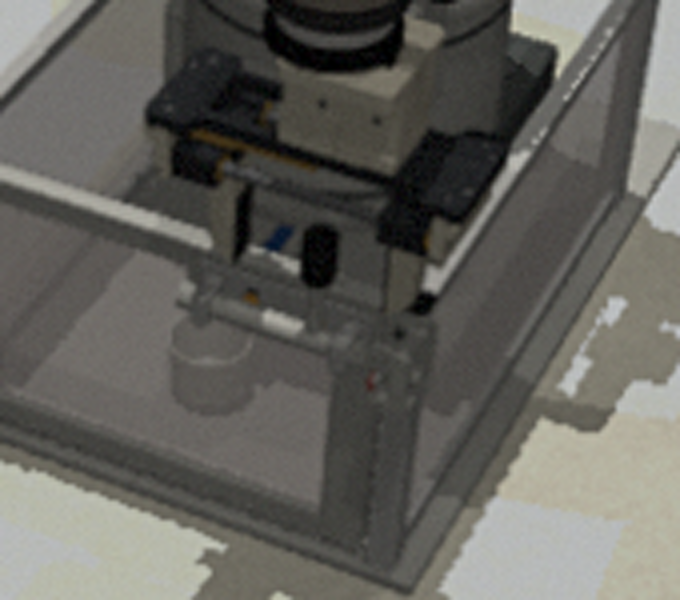

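The knob (crop (320,255)) sits midway between the fingers (inner faces at about 250 and 388). I'll close now.

Call:
{"fn": "apply_moves", "kwargs": {
  "motion": "0 0 0 0; 0 0 0 0; 0 0 0 0; 0 0 0 0; 0 0 0 0; 0 0 0 0",
  "fingers": -1
}}

```text
time: 4.78
tool_pos: [436.6, -56.8, 246.7]
tcp_rot: [-3.142, -0.0, 1.199]
contact_force: [0.1, -0.3, 0.4]
grip_width: 36.5
finger_force: 0.0
```

Call:
{"fn": "apply_moves", "kwargs": {
  "motion": "0 0 0 0; 0 0 0 0; 0 0 0 0"
}}

```text
time: 5.15
tool_pos: [436.5, -56.7, 246.7]
tcp_rot: [-3.141, -0.0, 1.199]
contact_force: [-0.8, 0.0, 0.6]
grip_width: 21.5
finger_force: 30.0
```

Call:
{"fn": "apply_moves", "kwargs": {
  "motion": "0 0 -0.003 0; 0 0 -0.002 0; 0 0 0 0"
}}

```text
time: 5.52
tool_pos: [436.4, -56.7, 251.7]
tcp_rot: [-3.141, -0.0, 1.199]
contact_force: [0.2, -0.6, -3.6]
grip_width: 21.7
finger_force: 30.0
```

Call:
{"fn": "apply_moves", "kwargs": {
  "motion": "0 0 -0.002 0; 0 0 -0.0025 0; 0 0 0 0"
}}

```text
time: 5.9
tool_pos: [436.5, -56.7, 256.4]
tcp_rot: [-3.141, -0.0, 1.199]
contact_force: [-0.7, 0.8, -3.2]
grip_width: 21.7
finger_force: 30.0
```

The bolt is lifted 9.7 mm and carries only its own weight. I'll draw along the tool's +y.

Call:
{"fn": "apply_moves", "kwargs": {
  "motion": "0 0.003 0 0; 0 0.003 0 0; 0 0.003 0 0; 0 0 0 0"
}}

```text
time: 6.4
tool_pos: [445.4, -60.2, 256.1]
tcp_rot: [3.141, -0.0, 1.199]
contact_force: [0.9, 0.6, -3.4]
grip_width: 21.3
finger_force: 30.0
```

Call:
{"fn": "apply_moves", "kwargs": {
  "motion": "0 0.005 0 0; 0 0.005 0 0; 0 0.005 0 0; 0 0.005 0 0; 0 0 0 0"
}}

```text
time: 7.02
tool_pos: [464.4, -67.5, 256.2]
tcp_rot: [3.14, -0.0, 1.199]
contact_force: [1.5, -0.0, -3.2]
grip_width: 21.3
finger_force: 30.0
```

Call:
{"fn": "apply_moves", "kwargs": {
  "motion": "0 0.004 0 0; 0 0.004 0 0; 0 0.001 0 0; 0 0 0 0"
}}

```text
time: 7.52
tool_pos: [472.2, -70.6, 256.2]
tcp_rot: [3.141, -0.0, 1.199]
contact_force: [0.8, 2.0, -3.5]
grip_width: 21.5
finger_force: 30.0
```

```bash
python3 - <<'E'
from h import *
np.set_printoptions(precision=1,suppress=True)
p=bot.capture('side'); cv2.imwrite('pics/side3.png',cv2.resize(p['img'][110:260,280:450],None,fx=4,fy=4,interpolation=cv2.INTER_CUBIC))
d=bot.cut_out(p,'gate_edge')
if d:
    c=cloud(p,d[0]['pixels']);t=c[(c[:,2]>217)&(c[:,2]<232)];m=np.median(t[:,:2],0);v=np.linalg.svd(t[:,:2]-m)[2][0];print(d[0]['p'],np.degrees(np.arctan2(v[1],v[0])),m)
E
```

```text
0.87 156.2526629620427 [501.4 -96.3]
```

View pics/side3.png

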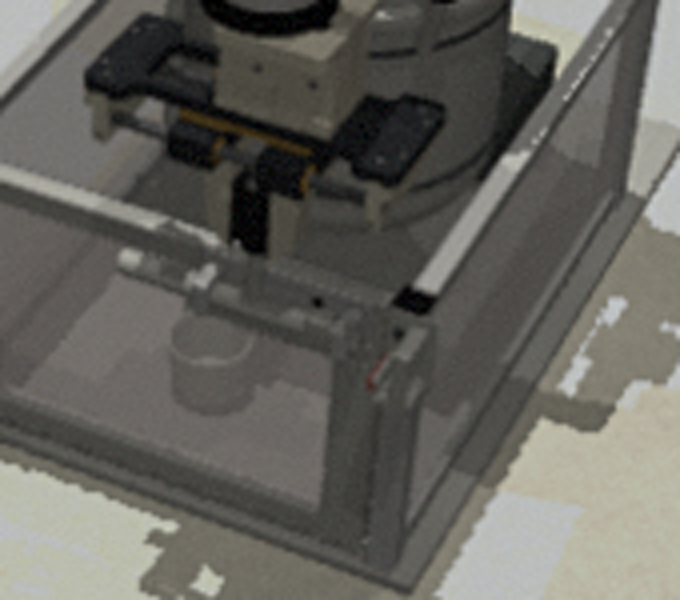

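The bolt is drawn: the red lip is exposed at crop (378,372), the nose is clear of the keeper, and the gate is shut. Now I'll swing the gate along its arc (radius about 222 mm), turning with it.

Call:
{"fn": "apply_moves", "kwargs": {
  "motion": "0.006 0.0008 0 1.5; 0.006 0.0008 0 1.5; 0.006 0.0008 0 1.5; 0.006 0.0008 0 1.6; 0.006 0.0008 0 1.6; 0 0 0 0"
}}

```text
time: 8.38
tool_pos: [487.7, -45.4, 256.1]
tcp_rot: [-3.142, 0.001, 1.066]
contact_force: [-1.6, -2.0, -2.7]
grip_width: 21.1
finger_force: 30.0
```

Call:
{"fn": "apply_moves", "kwargs": {
  "motion": "0.006 0.0008 0 1.5; 0.006 0.0008 0 1.5; 0.006 0.0008 0 1.5; 0.006 0.0008 0 1.6; 0.006 0.0008 0 1.6; 0 0 0 0"
}}

```text
time: 9.12
tool_pos: [507.4, -21.4, 256.1]
tcp_rot: [-3.142, 0.0, 0.931]
contact_force: [-4.0, -3.4, -2.9]
grip_width: 21.4
finger_force: 30.0
```

```bash
python3 - <<'E'
from h import *
np.set_printoptions(precision=1,suppress=True)
for n in('side','top'):
    p=bot.capture(n); cv2.imwrite(f'pics/{n}4.png',cv2.resize(p['img'][120:350,270:510],None,fx=2.6,fy=2.6,interpolation=cv2.INTER_CUBIC))
    d=bot.cut_out(p,'gate_edge')
    if d:
        c=cloud(p,d[0]['pixels']);t=c[(c[:,2]>217)&(c[:,2]<232)];m=np.median(t[:,:2],0);v=np.linalg.svd(t[:,:2]-m)[2][0];q=(t[:,:2]-m)@v;print(n,d[0]['p'],np.degrees(np.arctan2(v[1],v[0])),m+v*q.min(),m+v*q.max())
E
```

```text
side 0.95 140.17423471426824 [ 665.9 -161.5] [442.5  24.8]
```

View pics/side4.png

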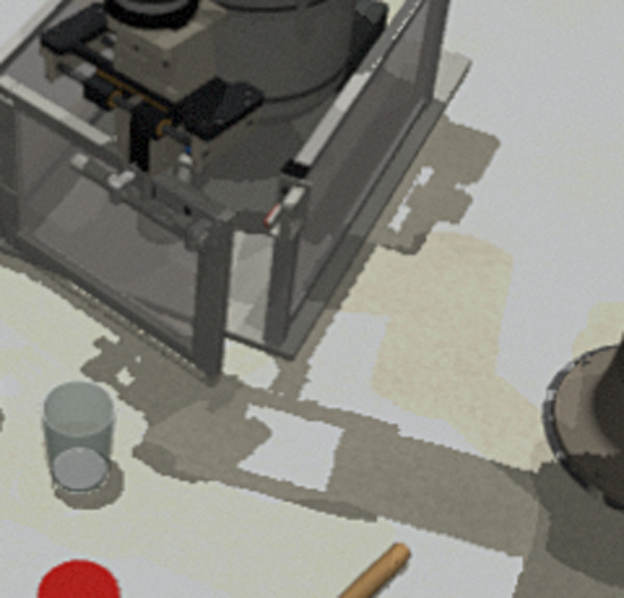

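View pics/top4.png

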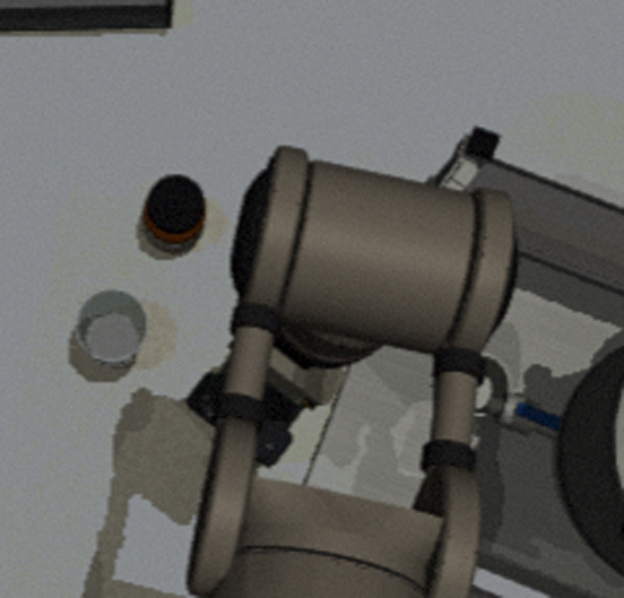

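The gate stands ajar with its free corner at crop (230,213) of the side view, the red lip is free at (272,213), and the glassware is undisturbed. I'll check the gap and forces once more.

```bash
python3 - <<'E'
from h import *
np.set_printoptions(precision=1,suppress=True)
p=bot.capture('side'); o=bot.get_obs(); print(o['contact_force'],o['tool_pos'],o['time'])
T=np.array(p['world_from_camera'])
def pl(uv,z):
    a=w(p,uv,1.);C=T[:3,3];return C+(a-C)*(z-C[2])/(a-C)[2]
e=pl((270+230/2.6,120+213/2.6),225); print('edge',e)
n=np.array([.363,.932]); d=np.array([.932,-.363])
g=np.array([529.6,-121]); print('guard out, y:',(e[:2]-g)@n,(e[:2]-g)@d)
c=cloud(p,np.ones((480,640),bool)); q=(c[:,:2]-g); G=np.c_[q@n,q@d,c[:,2]]
t=G[(abs(G[:,2]-225)<5)&(G[:,0]>-15)&(G[:,0]<130)&(abs(G[:,1])<165)]
for y in range(-160,165,20):
    s=t[abs(t[:,1]-y)<10]
    if len(s)>3: print(y,len(s),np.median(s[:,0]).round(1),np.percentile(s[:,0],[10,90]))
E
```

```text
[-2.9 -2.2 -3.8] [507.1 -21.8 256.1] 9.375
edge [428.6   0.7 225. ]
guard out, y: 76.7503638502803 -138.32158390860533
-160 20 10.6 [ 2.6 14.4]
-140 34 80.6 [73.8 86.3]
-120 89 82.7 [ 69.  103.5]
-100 60 73.7 [63.9 81.7]
-80 56 68.0 [57.2 74.4]
-60 42 68.5 [57.5 88.8]
-40 36 67.3 [60.4 85.4]
-20 24 56.5 [50.1 81.8]
0 38 44.8 [36.4 48.6]
20 39 38.7 [30.4 45.2]
40 42 32.2 [24.8 38.6]
60 38 26.6 [19.7 33.7]
80 39 22.1 [14.7 28. ]
100 36 17.6 [ 9.1 23.5]
120 34 10.1 [ 4.1 17.2]
140 35 8.2 [-1.8 13.4]
160 29 9.7 [-14.3  13.2]
```

The edge stands about 77 mm out, at a slope of about 0.26–0.27 rad, with steady forces. I'll hand it in.

```bash
python3 -c "
from plant import bot
print(bot.close_job())"
```

```text
the job is handed in; nothing more can be done
None
```

I lifted the bolt, drew it clear of the keeper with the gate still shut, and swung the gate to about 77 mm ajar at its free edge. The arm is still holding it there by the drawn bolt. The glassware in view looked undisturbed, and the job was handed in at about 9.4 s; no verdict came back.

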